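Uncap the left line-cleaning coupling in the bar drawer

ROBOT

A 6-joint arm with a two-finger parallel gripper is mounted at the origin on the work surface. World frame = base frame: x ahead of the robot, y to its left, z up, the work surface at z = 0. Lengths are in m, angles in rad, forces in N, time in s.
With the tool pointing down it reaches from about 0.35 to 0.85 m from the base axis. Payload 8.1 kg.
Tool frame: the origin (TCP) lies midway between the tips of the shut fingers; the grasp point (between the pads) lies 19 mm behind it; z points along the fingers, y is the line along which they close (so a half turn about z gives the same grasp; the last joint's range is limited). The gripper opens to 93 mm and grips with 3 to 60 N. Pads are 15 mm wide; open, the fingers measure 128 mm over their backs; the gripper's body (75 mm by 188 mm) begins 65 mm behind the grasp point.
Start: joints at [-1.268, 0.13, 1.488, -0, 1.523, -0.085], TCP at [0.227, -0.555, 0.219] pointing down, gripper open.
Joint ranges: [-2.96, 2.96], [-0.89, 2.26], [0.02, 2.5], [-1.34, 4.48], [0, 2.73], [-2.66, 2.66]. Speed limits (rad/s): [2.39, 2.39, 2.79, 3.14, 3.14, 3.14].

INTERFACE

Orientations are given as a rotation vector (axis times angle).
In Python, from plant import read_state, read_camera, camera_model, close_job gives the robot as it stands. The module is installed in compiled form; this text tells all that it offers.
- The arm moves only by the tool carry_out, never from a script. Its argument "moves" is a list of rows, each an object of numbers: "jaw": the finger opening in m, from 0 to 0.093; "dx", "dy", "dz": the shift along the tool's x, y, z in m; "yaw": the turn about the tool's z in rad. In form: [{"jaw": .., "dx": .., "dy": .., "dz": .., "yaw": ..}, ...]. A call has 1 to 8 rows; each row shifts and turns the commanded pose from where the row before left it, along the tool's axes as they then stand; what a row does not reach is not made up. A row lasts 1/8 s, in which the tool goes at most 62.5 mm and 10.7 degrees, less where a joint would pass 70% of its speed; a pose out of reach is approached as far as the arm can. A call is refused whole if a number of a shift passes 0.0625 or a number of a turn 0.188, either way. A call with a gripper value outside its range is refused whole. The fingers move at their own pace and stop on an object; "grip_force" is the grip in N (left out, the last holds). Time passes only in rows, so rows that do not move let the fingers close. It gives the time, the measured TCP pose, the force, the opening and the grip force at its end, in the units of the state.
- read_state(): the state, without advancing time (a new reading comes with each control period).
- read_camera(name): name is "side" or "top"; returns the picture (420x560x3 uint8, red, green, blue); there is no depth.
- camera_model(name): a dict with "camera_matrix" (3x3 intrinsics, pixels), "k1" (the pictures are not rectified: a ray, as slopes to the right and down, at radius r is drawn at 1 + k1 r^2 times it, then the intrinsics apply), "view" (4x4, takes a point from world to camera coordinates). Camera axes: x right, y up, looking along -z (the intrinsics and any distortion apply to the point x, -y, -z); pixel columns grow to the right and rows downward; lengths in m; the calibration is good to about 2 mm. A picture is of the moment at which its call begins. camera_model takes no time and is no camera call.
- close_job(): hands the job in; it is judged then, once.
The state is a dict: "t": time; "q": joint angles; "dq": joint speeds; "joint_torque": joint torques, N m; "tool_pos": TCP position; "orientation": TCP orientation; "force": force on the tool from outside, world axes, zero at the start; "wrist_torque": the same for the moment, N m; "opening": finger opening in m; "gripper_force": force on a finger pad.
Only numpy, scipy, OpenCV 4.12 (cv2) and the standard library are available. Lean on these libraries where they do the work, as an engineer would, in place of code of your own. Each camera call takes 0.05 s, during which the arm holds its last target. There are 200 camera calls.

TASK

Pull the drawer of the bar cabinet all the way out to its stop; in it stand two couplings for cleaning beer lines, each under a green wing cap that comes off with less than a quarter turn. Take the cap off the left coupling (left as the robot sees it): nobody remembers whether it is left- or right-handed, so try turning it both ways until it comes free, then lift it straight off. Finish still holding that cap in the gripper, still, about 10 cm above its coupling, with both couplings in their wells, the right one still capped, the drawer left out and the other things on the counter undisturbed.

Things in the scene. Friction and masses are not known exactly. Their poses are not given: they have to be found in the camera images.
- drawer (a joint): Drawer of the wooden cabinet, metres pulled out: 0 shut, 0.17 at its stop. Slides towards the robot along the -x axis of point drawer_handle; needs 2 to 4 N; stays where it is left. Shut at the start.
- drawer_handle (a point): Centre of the steel bar handle on the drawer front, 112 mm above the counter; moves with the drawer. Bar 110 mm long (y axis), 10 mm thick, its centre 45 mm out from the drawer front; x points into the cabinet, z up. Drawer front reaches 131 mm, cabinet top 142 mm above the counter; cabinet 300 mm wide, 260 mm deep, a 56 mm tall red box fixed on its rear half.
- seat_left (a point): Where the centre of a seated cap's wing is on the left (+y) coupling, 102 mm above the counter; 130 mm in x, +62 mm in y from drawer_handle. Steel block 56 x 56 x 34 mm, 0.7 kg, loose with 1 mm play in a 14 mm deep square well of the drawer, which keeps it from turning. Two lugs on its brass neck hold the cap down until the cap is turned; a cap is clear after a 20 mm lift.
- seat_right (a point): The same point of the right coupling (130 mm in x, -62 mm in y from drawer_handle). At the start a cap sits on each coupling, its wing within 3 degrees of the drawer's sliding direction; either cap may be on either coupling.
- wing_a (a point): Centre of the wing of a green cap, 70 g (50 to 100). Cap: round, 43 mm wide, 20 mm tall; on it a flat upright wing to grip, 40 mm long (x axis), 14 mm thick (y), 36 mm tall; this point is 18 mm above the round part's top. Turned the right way about the vertical it is free to lift from 40 to 65 degrees (best 52), and at about 68 meets a stop.
- wing_b (a point): The same for the other cap: same look, opposite hand. Which cap is left- and which right-handed is not told and cannot be seen. Turned the wrong way, a cap is blocked after about 8 degrees (up to 5 more from the coupling's play in its well). Turning it freely takes under 0.1 N m.
- mug: White mug, 78 mm wide, 95 mm tall, standing on the counter left of the cabinet, a bystander; origin at its underside.
- bottle: Amber bottle, 66 mm wide, 210 mm tall, on the counter right of the cabinet, a bystander; origin at its underside.
- tumbler: Glass tumbler, 72 mm wide, 110 mm tall, on the counter left of the cabinet, a bystander; origin at its underside.
- jar: Green glass jar, 72 mm wide, 90 mm tall, on the counter right of the cabinet, a bystander; origin at its underside.
- coasters: Stack of round coasters, 92 mm wide, 27 mm tall, on the counter to the right, a bystander; origin at its underside.

How it is judged:
On the way, in this order (a step that is already met when the one before it is completed fails the run):
1. the drawer is pulled out to its stop (value of joint drawer above 0.16 m), for 0.2 s.
2. the left coupling's cap is off, clear of its neck, the right one still capped (((z of wing_a in the frame of seat_left above 0.025 m and distance between wing_b and seat_right below 0.008 m) or (z of wing_b in the frame of seat_left above 0.025 m and distance between wing_a and seat_right below 0.008 m))), for 0.1 s.
At the end, for the whole second after the job is handed in: Drawer at least 150 mm out; the left coupling's cap held still in the fingers (over 1 N), at least 60 mm above where it sat and within 60 mm sideways, off the coupling; the other cap on the right coupling (within 8 mm); both couplings down in their wells (within 5 mm) (value of joint drawer above 0.15 m and height (world z) of each of seat_left, seat_right below 0.107 m and ((z of wing_a in the frame of seat_left above 0.06 m and distance between wing_b and seat_right below 0.008 m and horizontal distance between wing_a and seat_left below 0.06 m and contact force between the fingers and cap_a above 1 N and contact force between cap_a and coupling_left below 0.05 N and linear speed of cap_a below 0.03 m/s) or (z of wing_b in the frame of seat_left above 0.06 m and distance between wing_a and seat_right below 0.008 m and horizontal distance between wing_b and seat_left below 0.06 m and contact force between the fingers and cap_b above 1 N and contact force between cap_b and coupling_left below 0.05 N and linear speed of cap_b below 0.03 m/s))); the arm keeps its last pose, push and grip.
It fails at once if a coupling is pulled up out of its well (more than 12 mm) (height (world z) of any of seat_left, seat_right above 0.114 m).
It fails at once if a bystander on the counter is shifted more than 30 mm (distance of any of mug, bottle, tumbler, jar, coasters from where it was at the start of the episode above 0.03 m).
It also fails if it takes over 54 s, if anything falls off the work surface, if the arm or the gripper's body presses on something with over 40 N, if the wrist force passes 120 N, or if a joint passes its speed limit or range.

## Working session

There is one attempt and no reset: what is moved stays moved. The work goes in short steps, Python scripts to look and compute and a tool call to move; the robot and the scene stay as the last step left them, time stands still between calls to the robot, and variables do not carry over. Pictures are saved under pics/ and viewed, at most 10 in all, crops included, and the job is handed in when it is done.

Besides the shell and the picture viewer there is one more tool, called after "Call:" as name(argument=value, ...) on one line, values as JSON. carry_out: Moves the arm, as the interface text tells. Its arguments: {"type":"object","properties":{"moves":{"type":"array","items":{"type":"object","properties":{"jaw":{"type":"number"},"dx":{"type":"number"},"dy":{"type":"number"},"dz":{"type":"number"},"yaw":{"type":"number"}}}},"grip_force":{"type":"number"}},"required":["moves"]}

```bash
mkdir -p pics; cat > h.py <<'E'
import numpy as np, cv2
from plant import *
def proj(n,p):
    m=camera_model(n);V=np.array(m["view"]);K=np.array(m["camera_matrix"])
    c=V[:3,:3]@np.array(p,float)+V[:3,3]; s=np.array([c[0],-c[1]])/-c[2]
    s=s*(1+m["k1"]*(s@s)); return K[:2,:2]@s+K[:2,2]
def ray(n,uv):
    m=camera_model(n);V=np.array(m["view"]);K=np.array(m["camera_matrix"])
    d=np.linalg.solve(K[:2,:2],np.array(uv,float)-K[:2,2]);s=d.copy()
    for _ in range(20): s=d/(1+m["k1"]*(s@s))
    R=V[:3,:3]; return -R.T@V[:3,3], R.T@np.array([s[0],-s[1],-1])
def atz(n,uv,z):
    o,d=ray(n,uv); return o+d*(z-o[2])/d[2]
def snap(n,f):
    im=read_camera(n); cv2.imwrite("pics/"+f,im[:,:,::-1]); return im
E
python3 - <<'E'
from h import *
s=read_state();print({k:np.round(v,3).tolist() for k,v in s.items()})
for n in("side","top"): snap(n,n+"0.png"); print(n,ray(n,(280,210)))
E
```

```text
{'t': 0.0, 'q': [-1.268, 0.131, 1.489, 0.0, 1.523, -0.085], 'dq': [-0.0, 0.001, 0.0, -0.0, -0.002, -0.0], 'joint_torque': [-0.0, -55.983, -49.177, 0.077, 0.035, -0.0], 'tool_pos': [0.227, -0.555, 0.218], 'orientation': [-3.081, -0.605, 0.0], 'force': [-0.362, -0.652, -0.542], 'wrist_torque': [0.022, -0.06, 0.005], 'gripper_force': 0.0, 'opening': 0.093}
side (array([0.19571769, 0.98362995, 1.06664339]), array([ 0.25549715, -0.70487806, -0.66181486]))
top (array([ 0.33752323, -0.01941867,  1.15779197]), array([ 0.21299102,  0.00142334, -0.97706212]))
```

View pics/top0.png

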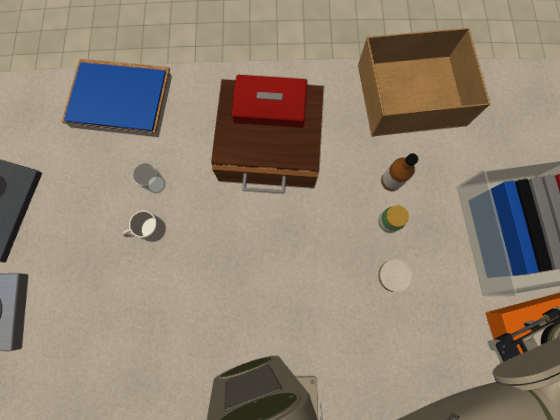

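View pics/side0.png

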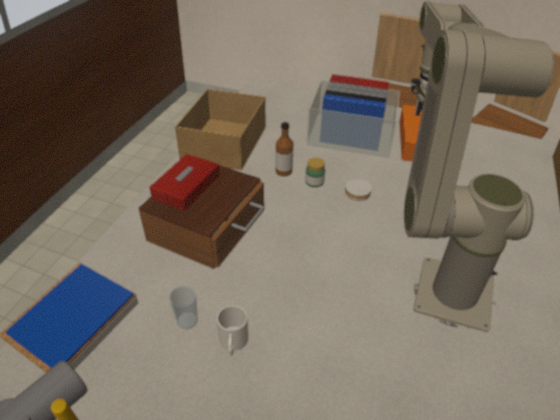

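The top view shows the cabinet at about (268,135) with its handle bar at about (245..285,190). The mug and tumbler are on the left; the bottle, jar and coasters are on the right. I'll zoom in on the handle.

```bash
python3 - <<'E'
from h import *
a=cv2.imread("pics/top0.png")[155:205,200:335]; b=cv2.imread("pics/side0.png")[160:260,200:290]
cv2.imwrite("pics/c0.png",cv2.resize(a,None,fx=5.9,fy=5.9,interpolation=cv2.INTER_CUBIC)) 
for uv in [(245,190),(285,190)]: print(atz("top",uv,.112))
for uv in [(215,172.),(212,180),(323,80),(322,176),(317,185)]: print(atz("top",uv,.142))
E
```

```text
[0.62505674 0.07857584 0.112     ]
[ 0.62229235 -0.03315757  0.112     ]
[0.67012147 0.15815774 0.142     ]
[0.64742645 0.16606815 0.142     ]
[ 0.94339701 -0.15199471  0.142     ]
[ 0.65132454 -0.13495633  0.142     ]
[ 0.62610323 -0.12015403  0.142     ]
```

View pics/c0.png

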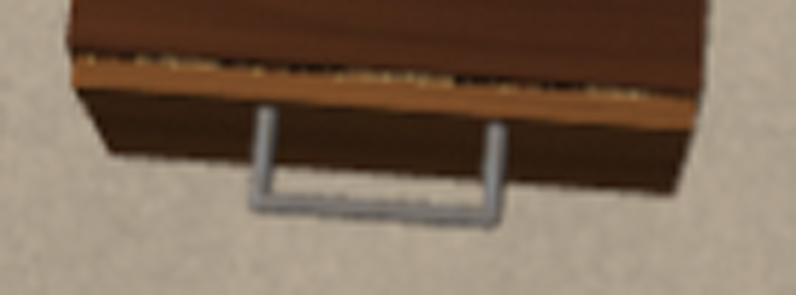

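The crop shows the bar from (252,203) to (497,218) and the drawer front's top edge from (75,88) to (692,130), in crop pixels.

```bash
python3 - <<'E'
from h import *
f=lambda u,v:(200+u/5.9-.4,155+v/5.9-.4)
L=atz("top",f(252,202),.114);R=atz("top",f(498,217),.114)
A=atz("top",f(75,88),.131);B=atz("top",f(692,130),.131)
for P,Q in((L,R),(A,B)):
    d=P-Q;print(P,Q,(P+Q)/2,np.linalg.norm(d),np.degrees(np.arctan2(-d[0],d[1])))
s=read_state();from scipy.spatial.transform import Rotation as Rn
print(Rn.from_rotvec(s["orientation"]).as_matrix().round(3))
m=(L+R)/2
print(proj("side",m+[0,0,-.002]))
E
```

```text
[0.62805632 0.08588908 0.114     ] [ 0.61783937 -0.03026466  0.114     ] [0.62294784 0.02781221 0.114     ] 0.11660222149906874 -5.026835266216602
[0.68116587 0.16769344 0.131     ] [ 0.65322673 -0.1219867   0.131     ] [0.6671963  0.02285337 0.131     ] 0.29102436005219895 -5.509035574628976
[[ 0.926  0.378 -0.001]
 [ 0.378 -0.926  0.002]
 [ 0.    -0.002 -1.   ]]
[254.60255648 217.62364553]
```

Call:
carry_out(moves=[{"jaw": 0.04, "dx": 0.0365, "dy": -0.024}, {"jaw": 0.04, "dx": 0.0365, "dy": -0.024}, {"jaw": 0.04, "dx": 0.0365, "dy": -0.024}, {"jaw": 0.04, "dx": 0.0365, "dy": -0.024}, {"jaw": 0.04, "dx": 0.0365, "dy": -0.024}, {"jaw": 0.04, "dx": 0.0365, "dy": -0.024}, {"jaw": 0.04, "dx": 0.0365, "dy": -0.024}, {"jaw": 0.04, "dx": 0.0365, "dy": -0.024}], grip_force=20)

```text
invalid input at $.moves[0]: expected keys jaw, dx, dy, dz, yaw
```

Call:
carry_out(moves=[{"jaw": 0.04, "dx": 0.0365, "dy": -0.024}, {"jaw": 0.04, "dx": 0.0365, "dy": -0.024}, {"jaw": 0.04, "dx": 0.0365, "dy": -0.024}, {"jaw": 0.04, "dx": 0.0365, "dy": -0.024}, {"jaw": 0.04, "dx": 0.0365, "dy": -0.024}, {"jaw": 0.04, "dx": 0.0365, "dy": -0.024}, {"jaw": 0.04, "dx": 0.0365, "dy": -0.024}, {"jaw": 0.04, "dx": 0.036, "dy": -0.024}])

```text
invalid input at $.moves[0]: expected keys jaw, dx, dy, dz, yaw
```

Call:
carry_out(moves=[{"jaw": 0.04, "yaw": -0.18}, {"jaw": 0.04, "yaw": -0.18}, {"jaw": 0.04, "yaw": -0.18}, {"jaw": 0.04, "yaw": -0.18}, {"jaw": 0.04, "yaw": -0.18}, {"jaw": 0.04, "yaw": -0.18}, {"jaw": 0.04, "yaw": 0}])

```text
invalid input at $.moves[0]: expected keys jaw, dx, dy, dz, yaw
```

All five keys are required in each row.

Call:
carry_out(moves=[{"jaw": 0.04, "dx": 0.0365, "dy": -0.024, "dz": 0, "yaw": 0}, {"jaw": 0.04, "dx": 0.0365, "dy": -0.024, "dz": 0, "yaw": 0}, {"jaw": 0.04, "dx": 0.0365, "dy": -0.024, "dz": 0, "yaw": 0}, {"jaw": 0.04, "dx": 0.0365, "dy": -0.024, "dz": 0, "yaw": 0}, {"jaw": 0.04, "dx": 0.0365, "dy": -0.024, "dz": 0, "yaw": 0}, {"jaw": 0.04, "dx": 0.0365, "dy": -0.024, "dz": 0, "yaw": 0}, {"jaw": 0.04, "dx": 0.0365, "dy": -0.024, "dz": 0, "yaw": 0}, {"jaw": 0.04, "dx": 0.0365, "dy": -0.024, "dz": 0, "yaw": 0}], grip_force=20)

```text
t: 1.1
tool_pos: [0.4251, -0.2658, 0.2183]
orientation: [-3.082, -0.605, 0.001]
force: [0.5, 0.2, 0.8]
opening: 0.04
gripper_force: 0.0
```

Call:
carry_out(moves=[{"jaw": 0.04, "dx": 0.0365, "dy": -0.024, "dz": 0, "yaw": 0}, {"jaw": 0.04, "dx": 0.0365, "dy": -0.024, "dz": 0, "yaw": 0}, {"jaw": 0.04, "dx": 0.0365, "dy": -0.024, "dz": 0, "yaw": 0}, {"jaw": 0.04, "dx": 0.0365, "dy": -0.024, "dz": 0, "yaw": 0}, {"jaw": 0.04, "dx": 0.0365, "dy": -0.024, "dz": 0, "yaw": 0}, {"jaw": 0.04, "dx": 0.0365, "dy": -0.024, "dz": 0, "yaw": 0}, {"jaw": 0.04, "dx": 0.0365, "dy": -0.024, "dz": 0, "yaw": 0}, {"jaw": 0.04, "dx": 0.036, "dy": -0.024, "dz": 0, "yaw": 0}])

```text
t: 2.1
tool_pos: [0.6223, 0.022, 0.2181]
orientation: [-3.083, -0.605, 0.001]
force: [-0.2, -0.9, -0.5]
opening: 0.04
gripper_force: 0.0
```

Call:
carry_out(moves=[{"jaw": 0.04, "dx": 0, "dy": 0, "dz": 0, "yaw": -0.18}, {"jaw": 0.04, "dx": 0, "dy": 0, "dz": 0, "yaw": -0.18}, {"jaw": 0.04, "dx": 0, "dy": 0, "dz": 0, "yaw": -0.18}, {"jaw": 0.04, "dx": 0, "dy": 0, "dz": 0, "yaw": -0.18}, {"jaw": 0.04, "dx": 0, "dy": 0, "dz": 0, "yaw": -0.18}, {"jaw": 0.04, "dx": 0, "dy": 0, "dz": 0, "yaw": -0.18}, {"jaw": 0.04, "dx": 0, "dy": 0, "dz": 0, "yaw": 0}])

```text
t: 2.98
tool_pos: [0.6216, 0.0207, 0.2181]
orientation: [-2.334, -2.102, 0.001]
force: [0.3, -0.1, 0.4]
opening: 0.0398
gripper_force: 0.0
```

```bash
cat >> h.py <<'E'
from scipy.spatial.transform import Rotation as Rn
def rel(target=None):
    s=read_state();R=Rn.from_rotvec(s["orientation"]).as_matrix();p=np.array(s["tool_pos"])
    print("t",round(s["t"],2),"pos",p.round(4),"xang",round(np.degrees(np.arctan2(R[1,0],R[0,0])),2),"open",round(s["opening"],4),"gf",round(s["gripper_force"],1),"F",np.round(s["force"],1),"T",np.round(s["wrist_torque"],2),"q6",round(s["q"][5],2))
    if target is not None: print("tool shift to target",(R.T@(np.array(target)-p)).round(4))
E
python3 - <<'E'
from h import *
rel((.623,.0275,.093)); snap("top","t1.png")
E
```

```text
t 2.98 pos [0.6216 0.0207 0.2181] xang 84.03 open 0.0398 gf 0.0 F [ 0.3 -0.1  0.4] T [-0.03 -0.05 -0.  ] q6 0.05
tool shift to target [0.0069 0.0008 0.1251]
```

Call:
carry_out(moves=[{"jaw": 0.04, "dx": 0.007, "dy": 0.001, "dz": 0.03, "yaw": -0.012}, {"jaw": 0.04, "dx": 0, "dy": 0, "dz": 0.03, "yaw": 0}, {"jaw": 0.04, "dx": 0, "dy": 0, "dz": 0.025, "yaw": 0}, {"jaw": 0.04, "dx": 0, "dy": 0, "dz": 0.02, "yaw": 0}, {"jaw": 0.04, "dx": 0, "dy": 0, "dz": 0.02, "yaw": 0}, {"jaw": 0.04, "dx": 0, "dy": 0, "dz": 0, "yaw": 0}])

```text
t: 3.78
tool_pos: [0.6222, 0.0276, 0.0915]
orientation: [-2.319, -2.115, 0.004]
force: [-0.5, -0.2, 0.8]
opening: 0.0402
gripper_force: 0.0
```

```bash
python3 - <<'E'
from h import *
rel((.623,.0275,.093)); snap("side","s1.png"); im=cv2.imread("pics/s1.png")[150:290,150:300]
cv2.imwrite("pics/s1c.png",cv2.resize(im,None,fx=4,fy=4,interpolation=cv2.INTER_CUBIC))
E
```

```text
t 3.77 pos [0.6222 0.0276 0.0915] xang 84.73 open 0.0402 gf 0.0 F [-0.5 -0.2  0.8] T [-0.04 -0.07  0.03] q6 0.05
tool shift to target [-0.      0.0008 -0.0015]
```

View pics/s1c.png

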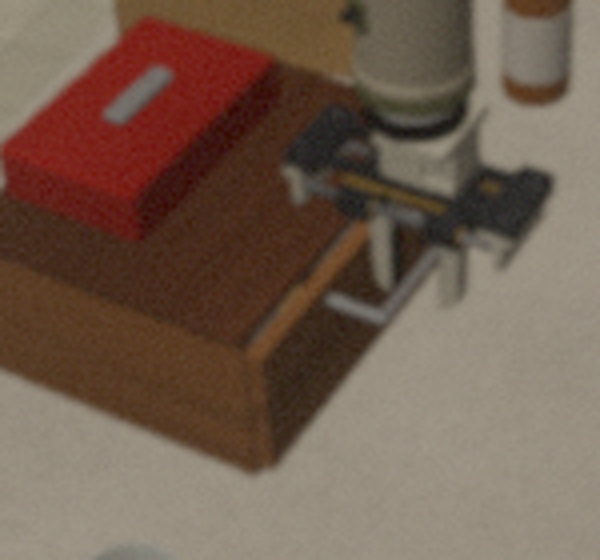

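The fingers straddle the bar, one behind it and one in front. I'll close on it and pull along tool -y (tool y = drawer +x).

Call:
carry_out(moves=[{"jaw": 0.0, "dx": 0, "dy": 0, "dz": 0, "yaw": 0}, {"jaw": 0.0, "dx": 0, "dy": 0, "dz": 0, "yaw": 0}, {"jaw": 0.0, "dx": 0, "dy": 0, "dz": 0, "yaw": 0}, {"jaw": 0.0, "dx": 0, "dy": 0, "dz": 0, "yaw": 0}, {"jaw": 0.0, "dx": 0, "dy": -0.01, "dz": 0, "yaw": 0}, {"jaw": 0.0, "dx": 0, "dy": -0.015, "dz": 0, "yaw": 0}, {"jaw": 0.0, "dx": 0, "dy": -0.015, "dz": 0, "yaw": 0}, {"jaw": 0.0, "dx": 0, "dy": -0.015, "dz": 0, "yaw": 0}], grip_force=20)

```text
t: 4.82
tool_pos: [0.5688, 0.0329, 0.0942]
orientation: [2.319, 2.117, 0.003]
force: [3.0, 2.2, 2.5]
opening: 0.0092
gripper_force: 20.0
```

```bash
python3 -c "
from h import *
rel()"
```

```text
t 4.83 pos [0.5688 0.0329 0.0942] xang 84.79 open 0.0092 gf 20.0 F [3.  2.2 2.5] T [ 0.3  -0.57  0.04] q6 0.06
```

Call:
carry_out(moves=[{"jaw": 0.0, "dx": 0, "dy": -0.018, "dz": 0, "yaw": 0}, {"jaw": 0.0, "dx": 0, "dy": -0.018, "dz": 0, "yaw": 0}, {"jaw": 0.0, "dx": 0, "dy": -0.018, "dz": 0, "yaw": 0}, {"jaw": 0.0, "dx": 0, "dy": -0.018, "dz": 0, "yaw": 0}, {"jaw": 0.0, "dx": 0, "dy": -0.018, "dz": 0, "yaw": 0}, {"jaw": 0.0, "dx": 0, "dy": -0.016, "dz": 0, "yaw": 0}, {"jaw": 0.0, "dx": 0, "dy": -0.006, "dz": 0, "yaw": 0}, {"jaw": 0.0, "dx": 0, "dy": 0, "dz": 0, "yaw": 0}])

```text
t: 5.82
tool_pos: [0.4566, 0.0439, 0.0941]
orientation: [-2.319, -2.118, -0.003]
force: [-1.2, 6.8, 4.8]
opening: 0.0092
gripper_force: 20.0
```

```bash
python3 -c "
from h import *
rel()"
```

```text
t 5.83 pos [0.4566 0.0439 0.0941] xang 84.81 open 0.0092 gf 20.0 F [-1.2  6.8  4.8] T [ 0.92  0.21 -0.05] q6 0.07
```

Call:
carry_out(moves=[{"jaw": 0.0, "dx": 0, "dy": -0.004, "dz": 0, "yaw": 0}, {"jaw": 0.0, "dx": 0, "dy": -0.003, "dz": 0, "yaw": 0}, {"jaw": 0.0, "dx": 0, "dy": 0, "dz": 0, "yaw": 0}, {"jaw": 0.0, "dx": 0, "dy": 0, "dz": 0, "yaw": 0}])

```text
t: 6.32
tool_pos: [0.454, 0.0441, 0.0943]
orientation: [2.316, 2.114, 0.013]
force: [22.4, 4.6, -16.2]
opening: 0.0091
gripper_force: 20.0
```

```bash
python3 -c "
from h import *
rel()"
```

```text
t 6.33 pos [0.454  0.0441 0.0943] xang 84.78 open 0.0091 gf 20.0 F [ 22.4   4.6 -16.2] T [ 0.71 -3.95  0.04] q6 0.07
```

The drawer is at its stop (22 N). I'll ease off, open and rise, then turn toward the cap.

Call:
carry_out(moves=[{"jaw": 0.0, "dx": 0, "dy": 0.004, "dz": 0, "yaw": 0}, {"jaw": 0.04, "dx": 0, "dy": 0, "dz": 0, "yaw": 0}, {"jaw": 0.04, "dx": 0, "dy": 0, "dz": 0, "yaw": 0}, {"jaw": 0.04, "dx": 0, "dy": 0, "dz": 0, "yaw": 0}, {"jaw": 0.04, "dx": 0, "dy": 0, "dz": -0.03, "yaw": 0}, {"jaw": 0.04, "dx": 0, "dy": 0, "dz": -0.04, "yaw": 0}, {"jaw": 0.04, "dx": 0, "dy": 0, "dz": -0.04, "yaw": 0}, {"jaw": 0.04, "dx": 0, "dy": 0, "dz": -0.03, "yaw": 0}])

```text
t: 7.32
tool_pos: [0.4545, 0.0429, 0.2355]
orientation: [2.319, 2.117, 0.002]
force: [-0.7, 0.5, 0.0]
opening: 0.0397
gripper_force: 0.0
```

Call:
carry_out(moves=[{"jaw": 0.04, "dx": 0, "dy": 0, "dz": 0, "yaw": -0.18}, {"jaw": 0.04, "dx": 0, "dy": 0, "dz": 0, "yaw": -0.18}, {"jaw": 0.04, "dx": 0, "dy": 0, "dz": 0, "yaw": -0.18}, {"jaw": 0.04, "dx": 0, "dy": 0, "dz": 0, "yaw": -0.18}, {"jaw": 0.04, "dx": 0, "dy": 0, "dz": 0, "yaw": -0.18}, {"jaw": 0.04, "dx": 0, "dy": 0, "dz": 0, "yaw": -0.18}, {"jaw": 0.04, "dx": 0, "dy": 0, "dz": 0, "yaw": -0.18}, {"jaw": 0.04, "dx": 0, "dy": 0, "dz": 0, "yaw": -0.18}])

```text
t: 8.32
tool_pos: [0.4541, 0.0429, 0.2334]
orientation: [-0.339, -3.123, 0.0]
force: [0.4, 0.4, -0.9]
opening: 0.0402
gripper_force: 0.0
```

```bash
python3 - <<'E'
from h import *
rel(); snap("top","t2.png"); snap("side","s2.png")
a=cv2.imread("pics/t2.png")[150:260,205:335]; b=cv2.imread("pics/s2.png")[180:290,190:320]
a,b=[cv2.resize(x,(0,0),fx=3.05,fy=5,interpolation=cv2.INTER_CUBIC) if 0 else cv2.resize(x,None,fx=3,fy=3,interpolation=cv2.INTER_CUBIC) for x in(a,b)]
cv2.imwrite("pics/c2.png",np.hstack([a,b]))
E
```

```text
t 8.32 pos [0.4541 0.0429 0.2334] xang 167.62 open 0.0402 gf 0.0 F [ 0.4  0.4 -0.9] T [ 0.04 -0.13  0.01] q6 -1.37
```

View pics/c2.png

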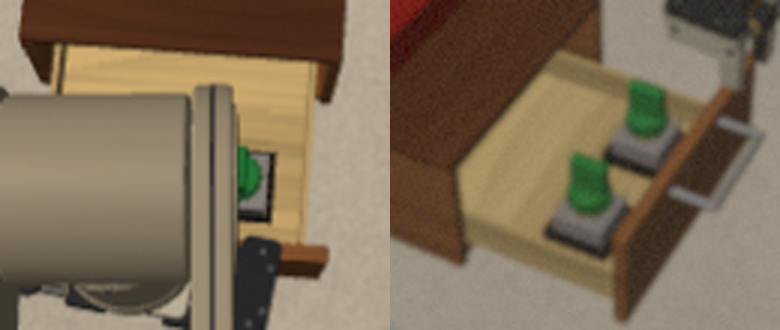

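The drawer is open, both couplings are capped, and the left cap is at about side pixel (257,240). I'll fit the cap's silhouette in the side view against the predicted pose.

```bash
python3 - <<'E'
from h import *
from scipy.optimize import minimize
im=cv2.imread("pics/s2.png").astype(int); B,G,R=im[...,0],im[...,1],im[...,2]
mask=((G>1.35*R)&(G>1.2*B)&(G>40)).astype(np.uint8)
n,lab,st,ce=cv2.connectedComponentsWithStats(mask)
h=np.array([.454,.0435]);a=np.radians(-5.25);X=np.array([np.cos(a),np.sin(a)]);Y=np.array([-X[1],X[0]])
def sil(p,th):
    c,s=np.cos(th),np.sin(th);pts=[]
    w=[[p[0]+c*u-s*v,p[1]+s*u+c*v,z] for u in(-.02,.02) for v in(-.007,.007) for z in(.084,.120)]
    cy=[[p[0]+.0215*np.cos(t),p[1]+.0215*np.sin(t),z] for t in np.linspace(0,6.28,40) for z in(.064,.084)]
    M=np.zeros((420*4,560*4),np.uint8)
    for q in(w,cy):
        P=np.array([proj("side",k) for k in q]); cv2.fillConvexPoly(M,cv2.convexHull(np.round(P*4+1.5).astype(np.int32)),255)
    return cv2.resize(M,(560,420),interpolation=cv2.INTER_AREA)/255.
for name,sg in(("left",1),("right",-1)):
    p=h+.13*X+sg*.062*Y; uv=proj("side",[*p,.1])
    k=min((i for i in range(1,n) if st[i,4]>50),key=lambda i:np.hypot(*(ce[i]-uv)))
    t=(lab==k).astype(float)
    f=lambda v:((sil(v[:2],a+v[2]*10)-t)**2).sum()
    r=minimize(f,[*p,0],method="Nelder-Mead",options=dict(initial_simplex=[[*p,0],[p[0]+.006,p[1],0],[p[0],p[1]+.006,0],[*p,.008]],maxiter=80))
    print(name,"pred",p.round(4),uv.round(1),"blob",ce[k],st[k],"fit",r.x[:2].round(4),"ang",np.degrees(r.x[2]*10).round(1),f([*p,0]),r.fun)
rel([*(h+.13*X+.062*Y),.20])
E
```

```text
Traceback (most recent call last):
  File "h.py", line 4, in proj
    m=camera_model(n);V=np.array(m["view"]);K=np.array(m["camera_matrix"])
ValueError: time passes only in moves, steps and waits
```

```bash
sed -i 's/^from plant import \*/from plant import *\nimport functools\nfrom plant import camera_model as _cm\ncamera_model=functools.lru_cache(_cm)/' h.py; cat > fit.py <<'E'
from h import *
from scipy.optimize import minimize
im=cv2.imread("pics/s2.png").astype(int); B,G,R=im[...,0],im[...,1],im[...,2]
mask=((G>1.35*R)&(G>1.2*B)&(G>40)).astype(np.uint8)
n,lab,st,ce=cv2.connectedComponentsWithStats(mask)
h=np.array([.454,.0435]);a=np.radians(-5.25);X=np.array([np.cos(a),np.sin(a)]);Y=np.array([-X[1],X[0]])
def sil(p,th):
    c,s=np.cos(th),np.sin(th)
    w=[[p[0]+c*u-s*v,p[1]+s*u+c*v,z] for u in(-.02,.02) for v in(-.007,.007) for z in(.084,.120)]
    cy=[[p[0]+.0215*np.cos(t),p[1]+.0215*np.sin(t),z] for t in np.linspace(0,6.28,40) for z in(.064,.084)]
    M=np.zeros((420*4,560*4),np.uint8)
    for q in(w,cy):
        P=np.array([proj("side",k) for k in q]); cv2.fillConvexPoly(M,cv2.convexHull(np.round(P*4+1.5).astype(np.int32)),255)
    return cv2.resize(M,(560,420),interpolation=cv2.INTER_AREA)/255.
for name,sg in(("left",1),("right",-1)):
    p=h+.13*X+sg*.062*Y; uv=proj("side",[*p,.1])
    k=min((i for i in range(1,n) if st[i,4]>50),key=lambda i:np.hypot(*(ce[i]-uv)))
    t=(lab==k).astype(float)
    f=lambda v:((sil(v[:2],a+v[2]*10)-t)**2).sum()
    r=minimize(f,[*p,0],method="Nelder-Mead",options=dict(initial_simplex=[[*p,0],[p[0]+.006,p[1],0],[p[0],p[1]+.006,0],[*p,.008]],maxiter=80))
    print(name,"pred",p.round(4),uv.round(1),"blob",ce[k],st[k],"fit",r.x[:2].round(4),"ang",np.degrees(r.x[2]*10).round(1),f([*p,0]),r.fun)
rel([*(h+.13*X+.062*Y),.20])
E
python3 fit.py
```

```text
left pred [0.5891 0.0933] [256.5 237.6] blob [255.92788462 241.47115385] [250 232  14  19 208] fit [0.5891 0.0935] ang -0.5 66.35729334871203 65.56742791234142
right pred [ 0.5778 -0.0301] [275.5 212.4] blob [274.80729167 216.13541667] [269 207  13  19 192] fit [ 0.5788 -0.0285] ang 1.5 61.99518646674356 55.716478277585544
t 8.43 pos [0.4541 0.0429 0.2335] xang 167.42 open 0.0401 gf 0.0 F [-0.3  0.1 -0.4] T [ 0.04 -0.18 -0.02] q6 -1.37
tool shift to target [-0.1208  0.0786  0.0334]
```

The fit confirms the prediction to within 1-2 mm: left cap at (0.589, 0.0935). Moving above it.

Call:
carry_out(moves=[{"jaw": 0.045, "dx": -0.03, "dy": 0.0195, "dz": 0, "yaw": 0}, {"jaw": 0.045, "dx": -0.03, "dy": 0.0195, "dz": 0, "yaw": 0}, {"jaw": 0.045, "dx": -0.03, "dy": 0.0195, "dz": 0, "yaw": 0}, {"jaw": 0.045, "dx": -0.03, "dy": 0.0195, "dz": 0, "yaw": 0}, {"jaw": 0.045, "dx": 0, "dy": 0, "dz": 0.035, "yaw": -0.127}, {"jaw": 0.045, "dx": 0, "dy": 0, "dz": 0.04, "yaw": 0}, {"jaw": 0.045, "dx": 0, "dy": 0, "dz": 0, "yaw": 0}])

```text
t: 9.3
tool_pos: [0.5855, 0.0925, 0.1544]
orientation: [-0.155, -3.13, 0.002]
force: [-0.6, -0.1, -0.2]
opening: 0.0448
gripper_force: 0.0
```

```bash
python3 -c "
from h import *
rel((.589,.0935,.089))"
```

```text
t 9.3 pos [0.5855 0.0925 0.1544] xang 174.35 open 0.0448 gf 0.0 F [-0.6 -0.1 -0.2] T [ 0.   -0.07 -0.02] q6 -1.4
tool shift to target [-0.0039  0.0015  0.0654]
```

Call:
carry_out(moves=[{"jaw": 0.045, "dx": -0.004, "dy": 0.0015, "dz": 0.02, "yaw": -0.006}, {"jaw": 0.045, "dx": 0, "dy": 0, "dz": 0.02, "yaw": 0}, {"jaw": 0.045, "dx": 0, "dy": 0, "dz": 0.015, "yaw": 0}, {"jaw": 0.045, "dx": 0, "dy": 0, "dz": 0.009, "yaw": 0}, {"jaw": 0.045, "dx": 0, "dy": 0, "dz": 0, "yaw": 0}])

```text
t: 9.93
tool_pos: [0.592, 0.0938, 0.0938]
orientation: [-0.14, -3.137, 0.0]
force: [-0.2, 0.5, -0.1]
opening: 0.0449
gripper_force: 0.0
```

```bash
python3 - <<'E'
from h import *
rel((.589,.0935,.089)); snap("side","s3.png"); im=cv2.imread("pics/s3.png")[170:290,190:330]
cv2.imwrite("pics/s3c.png",cv2.resize(im,None,fx=4.5,fy=4.5,interpolation=cv2.INTER_CUBIC))
E
```

```text
t 9.93 pos [0.592  0.0938 0.0938] xang 174.9 open 0.0449 gf 0.0 F [-0.2  0.5 -0.1] T [ 0.08 -0.23 -0.  ] q6 -1.41
tool shift to target [ 0.003  -0.0005  0.0048]
```

View pics/s3c.png

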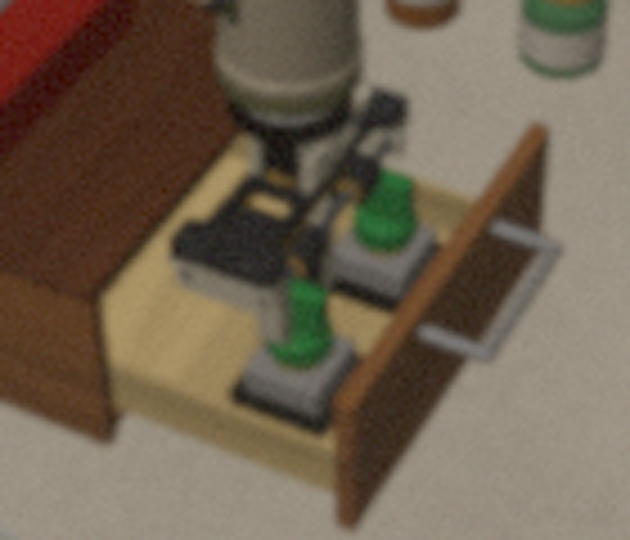

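```bash
python3 - <<'E'
from h import *
a=np.radians(-5.2);X=np.array([np.cos(a),np.sin(a),0]);Y=np.array([-X[1],X[0],0])
c=lambda p:np.round((proj("side",p)-[190,170])*4.5,0)
t=np.array([.592,.0938,.0938])
for k in(.0225,.031,.04): print(k,[c(t+Y*k+X*u+[0,0,z]) for u in(-.0075,.0075) for z in(0,.04)])
w=np.array([.589,.0935,.12]); print("wing top",[c(w+X*u+Y*v) for u in(-.02,.02) for v in (-.007,.007)])
E
```

```text
0.0225 [array([289., 336.]), array([288., 292.]), array([269., 329.]), array([267., 284.])]
0.031 [array([283., 345.]), array([281., 300.]), array([262., 337.]), array([260., 293.])]
0.04 [array([276., 354.]), array([274., 309.]), array([255., 346.]), array([253., 302.])]
wing top [array([332., 286.]), array([322., 299.]), array([277., 266.]), array([266., 279.])]
```

The image matches the model: the near finger covers the left part of the wing, and the wing is between the fingers. I'll settle lower and grip.

Call:
carry_out(moves=[{"jaw": 0.045, "dx": 0.003, "dy": -0.0005, "dz": 0.004, "yaw": 0}, {"jaw": 0.045, "dx": 0, "dy": 0, "dz": 0, "yaw": 0}, {"jaw": 0.0, "dx": 0, "dy": 0, "dz": 0, "yaw": 0}, {"jaw": 0.0, "dx": 0, "dy": 0, "dz": 0, "yaw": 0}, {"jaw": 0.0, "dx": 0, "dy": 0, "dz": 0, "yaw": 0}, {"jaw": 0.0, "dx": 0, "dy": 0, "dz": 0, "yaw": 0}, {"jaw": 0.0, "dx": 0, "dy": 0, "dz": 0, "yaw": 0}], grip_force=25)

```text
t: 10.85
tool_pos: [0.5897, 0.0936, 0.0907]
orientation: [0.139, 3.138, 0.0]
force: [0.0, -0.0, 0.5]
opening: 0.0138
gripper_force: 25.0
```

```bash
python3 -c "
from h import *
rel((.589,.0935,.089))"
```

```text
t 10.85 pos [0.5897 0.0936 0.0907] xang 174.91 open 0.0138 gf 25.0 F [ 0.  -0.   0.5] T [ 0.04 -0.21 -0.03] q6 -1.41
tool shift to target [ 0.0007 -0.0001  0.0017]
```

Opening is 13.8 mm, so the wing is held. I'll try turning one way in small steps.

Call:
carry_out(moves=[{"jaw": 0.0, "dx": 0, "dy": 0, "dz": 0, "yaw": 0.07}, {"jaw": 0.0, "dx": 0, "dy": 0, "dz": 0, "yaw": 0.07}, {"jaw": 0.0, "dx": 0, "dy": 0, "dz": 0, "yaw": 0.07}, {"jaw": 0.0, "dx": 0, "dy": 0, "dz": 0, "yaw": 0.05}, {"jaw": 0.0, "dx": 0, "dy": 0, "dz": 0, "yaw": 0}])

```text
t: 11.48
tool_pos: [0.5897, 0.0936, 0.0907]
orientation: [0.545, 3.094, 0.0]
force: [0.1, -0.1, 0.6]
opening: 0.014
gripper_force: 25.0
```

```bash
python3 -c "
from h import *
rel()"
```

```text
t 11.47 pos [0.5897 0.0936 0.0907] xang 160.03 open 0.014 gf 25.0 F [ 0.1 -0.1  0.6] T [ 0.02 -0.15 -0.04] q6 -1.15
```

Call:
carry_out(moves=[{"jaw": 0.0, "dx": 0, "dy": 0, "dz": 0, "yaw": 0.08}, {"jaw": 0.0, "dx": 0, "dy": 0, "dz": 0, "yaw": 0.08}, {"jaw": 0.0, "dx": 0, "dy": 0, "dz": 0, "yaw": 0}])

```text
t: 11.85
tool_pos: [0.5897, 0.0936, 0.0907]
orientation: [0.788, 3.041, 0.0]
force: [-0.2, -0.4, 0.8]
opening: 0.0141
gripper_force: 25.0
```

```bash
python3 -c "
from h import *
rel()"
```

```text
t 11.85 pos [0.5897 0.0936 0.0907] xang 150.93 open 0.0141 gf 25.0 F [-0.2 -0.4  0.8] T [-0.03 -0.16 -0.06] q6 -0.99
```

The torque stays low past 13 degrees, so this is the right direction. Continuing to about 52 degrees.

Call:
carry_out(moves=[{"jaw": 0.0, "dx": 0, "dy": 0, "dz": 0, "yaw": 0.1}, {"jaw": 0.0, "dx": 0, "dy": 0, "dz": 0, "yaw": 0.1}, {"jaw": 0.0, "dx": 0, "dy": 0, "dz": 0, "yaw": 0.1}, {"jaw": 0.0, "dx": 0, "dy": 0, "dz": 0, "yaw": 0.1}, {"jaw": 0.0, "dx": 0, "dy": 0, "dz": 0, "yaw": 0.09}, {"jaw": 0.0, "dx": 0, "dy": 0, "dz": 0, "yaw": 0}])

```text
t: 12.6
tool_pos: [0.5897, 0.0936, 0.0907]
orientation: [1.501, 2.76, 0.0]
force: [-0.9, -0.0, 1.4]
opening: 0.0136
gripper_force: 25.0
```

```bash
python3 - <<'E'
from h import *
rel(); snap("side","s4.png"); im=cv2.imread("pics/s4.png")[170:290,190:330]
cv2.imwrite("pics/s4c.png",cv2.resize(im,None,fx=4.5,fy=4.5,interpolation=cv2.INTER_CUBIC))
E
```

```text
t 12.6 pos [0.5897 0.0936 0.0907] xang 122.93 open 0.0136 gf 25.0 F [-0.9 -0.   1.4] T [-0.01 -0.1  -0.01] q6 -0.5
```

View pics/s4c.png

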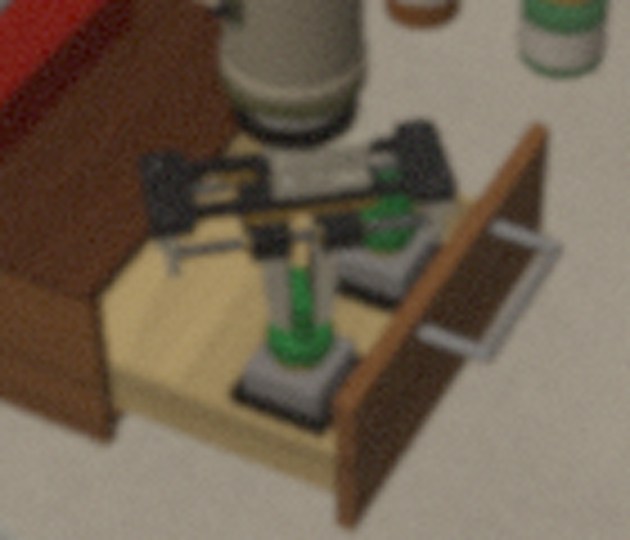

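The wing at (300,300) has turned with the gripper about 52 degrees, and the coupling hasn't turned. I'll lift a little and watch the force.

Call:
carry_out(moves=[{"jaw": 0.0, "dx": 0, "dy": 0, "dz": -0.002, "yaw": 0}, {"jaw": 0.0, "dx": 0, "dy": 0, "dz": -0.002, "yaw": 0}, {"jaw": 0.0, "dx": 0, "dy": 0, "dz": -0.002, "yaw": 0}, {"jaw": 0.0, "dx": 0, "dy": 0, "dz": 0, "yaw": 0}])

```text
t: 13.15
tool_pos: [0.5898, 0.0936, 0.0969]
orientation: [1.504, 2.758, 0.0]
force: [0.0, 0.2, -0.4]
opening: 0.014
gripper_force: 25.0
```

```bash
python3 -c "
from h import *
rel()"
```

```text
t 13.15 pos [0.5898 0.0936 0.0969] xang 122.79 open 0.014 gf 25.0 F [ 0.   0.2 -0.4] T [-0.01 -0.16 -0.05] q6 -0.5
```

The load is under 1 N: only the cap is lifting, not the 7 N coupling. Raising it to about 10 cm.

Call:
carry_out(moves=[{"jaw": 0.0, "dx": 0, "dy": 0, "dz": -0.01, "yaw": 0}, {"jaw": 0.0, "dx": 0, "dy": 0, "dz": -0.012, "yaw": 0}, {"jaw": 0.0, "dx": 0, "dy": 0, "dz": -0.017, "yaw": 0}, {"jaw": 0.0, "dx": 0, "dy": 0, "dz": -0.02, "yaw": 0}, {"jaw": 0.0, "dx": 0, "dy": 0, "dz": -0.02, "yaw": 0}, {"jaw": 0.0, "dx": 0, "dy": 0, "dz": -0.015, "yaw": 0}, {"jaw": 0.0, "dx": 0, "dy": 0, "dz": 0, "yaw": 0}, {"jaw": 0.0, "dx": 0, "dy": 0, "dz": 0, "yaw": 0}])

```text
t: 14.15
tool_pos: [0.5892, 0.0935, 0.1899]
orientation: [-1.504, -2.757, 0.001]
force: [0.9, -0.7, -1.3]
opening: 0.0141
gripper_force: 25.0
```

```bash
python3 - <<'E'
from h import *
rel(); snap("side","s5.png"); im=cv2.imread("pics/s5.png")[140:290,170:330]
cv2.imwrite("pics/s5c.png",cv2.resize(im,None,fx=4,fy=4,interpolation=cv2.INTER_CUBIC))
E
```

```text
t 14.15 pos [0.5892 0.0935 0.1899] xang 122.77 open 0.0141 gf 25.0 F [ 0.9 -0.7 -1.3] T [-0.07 -0.1  -0.02] q6 -0.5
```

View pics/s5c.png

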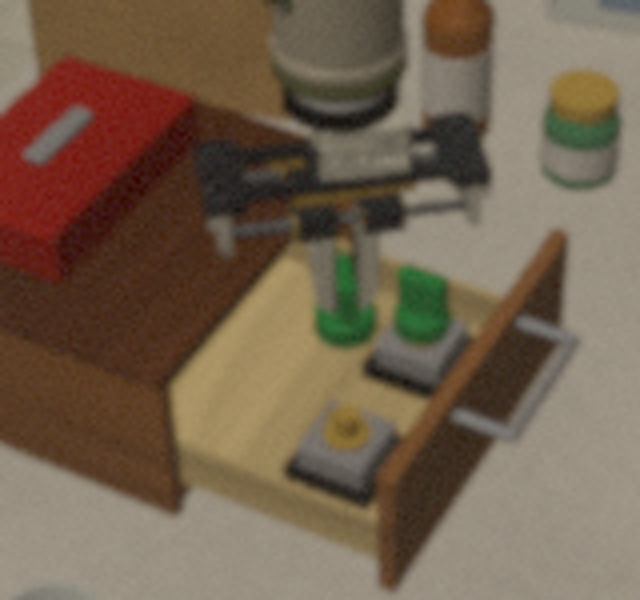

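The cap is held at (345,300) above the bare brass neck at (347,430). The right coupling is still capped and both blocks are seated. Handing in.

```bash
python3 -c "
from plant import close_job
print(close_job())"
```

```text
the job is handed in; nothing more can be done
None
```

I handed the job in with the left cap off and held still about 10 cm above its coupling; the right coupling is still capped, both couplings are in their wells, the drawer is out at its stop, and I saw no bystander disturbed (no verdict was returned).

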